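Reassemble two washed cold-brew tea jars

TASK

The two cold-brew tea jars have been washed; put them back together where they stand. Hang each steel strainer upright in the open glass jar that it fits, the big one in the big jar and the small one in the small jar, with its flange flat on the rim, and close each strainer with the wooden lid of its own size, plug in the collar and lid lying flat. Set the parts down gently instead of dropping them, do not tip the jars, and leave the canister, the corked bottle and the spice jar where they are.

Things in the scene. Friction and masses are not known exactly. Their poses are not given: they have to be found in the camera images.
- big_jar: the big open glass canning jar (the wider and taller of the two open jars), loose, about 0.45 kg, 88 mm diameter, 172 mm high, mouth 64 mm across (clear bore about 56 mm), rim 73 mm outside; origin: centre of its underside, z up
- small_jar: the small open glass canning jar (the shorter and narrower of the two), loose, about 0.42 kg, 78 mm diameter, 130 mm high, mouth 56 mm across (clear bore about 48 mm), rim 64 mm outside; origin: centre of its underside, z up
- big_strainer: the bigger, longer conical steel tea strainer, loose, 150 g, upright. Origin: centre of its foot, z up. Basket 36 mm wide at the foot, 51 under the flange; flange 72 mm wide, z 67.5 to 70; grip collar above it 58 mm outside, 52 bore, z 70 to 86: grasp it there from above, fingertips just over the flange. Hung in the big jar, flange flat on the rim, its origin is 104.5 mm above the jar's.
- small_strainer: the smaller, shorter conical steel tea strainer, loose, 100 g, upright. Origin: centre of its foot, z up. Basket 30 mm wide at the foot, 43 under the flange; flange 62 mm wide, z 45.5 to 48; grip collar above it 46 mm outside, 40 bore, z 48 to 64: grasp it there from above, fingertips just over the flange. Hung in the small jar, flange flat on the rim, its origin is 84.5 mm above the jar's.
- big_lid: the bigger pale wooden lid, loose, 90 g, standing on its plug. Origin: centre of the plug's underside, z up. Plug 43 mm wide, 8 high, foot tapered; disc 74 mm wide, z 8 to 17; knob 24 mm wide, z 17 to 43, grasped from above. Seated on the big strainer, disc on the collar's edge, its origin is 78 mm above the strainer's.
- small_lid: the smaller pale wooden lid, loose, 50 g, standing on its plug. Origin: centre of the plug's underside, z up. Plug 31 mm wide, 8 high, foot tapered; disc 54 mm wide, z 8 to 17; knob 24 mm wide, z 17 to 43, grasped from above. Seated on the small strainer, disc on the collar's edge, its origin is 56 mm above the strainer's.
- canister: bystander: sage-green lidded canister, 112 mm diameter, 150 mm high, at the back left; origin: centre of its underside. Above it a wall shelf: underside at z 0.59, front edge at x 0.63, from y 0.085 leftward; swing the arm past in front of it
- cork_bottle: bystander: small clear bottle with a cork and a paper tag, 48 mm diameter, 127 mm high, at the back right; origin: centre of its underside
- spice: bystander: spice jar with a dark cap and a green wrapper, 44 mm diameter, 105 mm high, at the back right; origin: centre of its underside
Mind the look-alikes: they are no part of the job. Leave any orange or turquoise look-alike of the big_lid alone.

How it is judged:
By the outcome, as a careful person would: the job done as asked, in the order asked, and still so for the second after the job is handed in, with the robot touching nothing.
It also fails if it takes over 118 s, if anything falls off the work surface, if the arm or the gripper's body presses on something with over 40 N, if the wrist force passes 120 N, or if a joint passes its speed limit or range.

ROBOT

A 6-joint arm with a two-finger parallel gripper is mounted at the origin on a cart in front of the work surface, level with it; the furniture and walls round the work are solid. World frame = base frame: x ahead of the robot, y to its left, z up, the work surface at z = 0. Lengths are in mm, angles in degrees, forces in N, time in s.
With the tool pointing down it reaches from about 325 to 850 mm from the base axis. Payload 15.5 kg.
Tool frame: the origin (TCP) lies midway between the tips of the shut fingers; the grasp point (between the pads) lies grip_point_offset behind it (grip_point_offset is the distance from the TCP to the grasp point, in mm); z points along the fingers, y is the line along which they close (so a half turn about z gives the same grasp; the last joint's range is limited). The gripper opens to 91 mm and grips with 3 to 60 N. Pads are 32 mm wide; open, the fingers measure 118 mm over their backs; the gripper's body (76 mm by 178 mm) begins 60 mm behind the grasp point.
Start: joints at [58.757, 28.281, 77.091, -0, 74.628, -5.472], TCP at [271.737, 562.837, 213.915] pointing down, gripper open.
Joint ranges: [-166.48, 166.48], [-47.26, 123.95], [12.59, 153.08], [-70.14, 250.14], [6.76, 159.57], [-176.63, 176.63]. Speed limits (degrees/s): [108.29, 108.29, 147.25, 172.46, 172.46, 172.46].

INTERFACE

Orientations are given as a 3x3 rotation matrix whose columns are the frame's x, y, z axes.
In Python, from plant import get_obs, grab_frame, calibration, close_job, grip_point_offset gives the robot as it stands.
- The arm moves only by the tool send_path, called after ">>>" as name(argument=value, ...), one argument or row to a line, values as JSON. Schema: {"type":"object","properties":{"moves":{"type":"array","items":{"type":"array","items":{"type":"number"},"minItems":6,"maxItems":6},"minItems":1,"maxItems":10},"aperture":{"type":"number"},"only":{"type":"string"},"quiet":{"type":"boolean"},"lines":{"type":"string"}},"required":["moves"],"additionalProperties":false}. moves is a list of rows, 1 to 10 of them, each of 6 numbers: dx, dy, dz in shares of the most that a row can go, 1 being 50 mm, then a rotation vector rx, ry, rz in fractions of the full range, 1 being pi rad; each row shifts and turns the commanded pose from where the row before left it, along the tool's axes as they then stand; what a row does not reach is not made up. A row lasts 1/10 s, in which the tool goes at most 50 mm and 8.59 degrees, less where a joint would pass 70% of its speed; a pose out of reach is approached as far as the arm can. aperture is the finger opening in mm, set as the call begins (left out keeps the last). The fingers move at their own pace and stop on an object; the grip force is fixed at half the most. Time passes only in rows, so rows that do not move let the fingers close. The tool returns the time, the measured TCP pose, the force, the opening and the grip force at its end. only (a regular expression) keeps the lines of the reply that match it, lines (a string "A,B") keeps lines A to B, and quiet returns only ok. A shift or turn number past 1, either way, is cut back to 1. Input that does not fit is refused with a message, and nothing moves.
- get_obs(): the state, without advancing time (a new reading comes with each control period).
- grab_frame(name): name is "scene" or "top"; returns the picture (480x640x3 uint8, red, green, blue); there is no depth.
- calibration(name): a dict with "vfov" (degrees; the focal length in pixels is half the picture's height over the tangent of half this angle, whatever the lens; pixels are square), "cx", "cy" (the principal point, pixels), "world_to_cam" (4x4, takes a point from world to camera coordinates). Camera axes: x right, y up, looking along -z (the intrinsics and any distortion apply to the point x, -y, -z); pixel columns grow to the right and rows downward; lengths in mm; the calibration is good to about 2 mm. A picture is of the moment at which its call begins. calibration takes no time and is no camera call.
- close_job(): hands the job in; it is judged then, once.
The state is a dict: "t": time; "q": joint angles; "qd": joint speeds; "joint_torque": joint torques, N m; "tool_pos": TCP position; "eef_rot": TCP orientation; "ft_force": force on the tool from outside, world axes, zero at the start; "ft_torque": the same for the moment, N m; "width": finger opening in mm; "grasp_force": force on a finger pad.
Only numpy, scipy, OpenCV 4.12 (cv2) and the standard library are available. Lean on these libraries where they do the work, as an engineer would, in place of code of your own. Each camera call takes 0.05 s, during which the arm holds its last target. There are 200 camera calls.

## Working session

There is one attempt and no reset: what is moved stays moved. The work goes in short steps, Python scripts to look and compute and a tool call to move; the robot and the scene stay as the last step left them, time stands still between calls to the robot, and variables do not carry over. Pictures are saved under pics/ and viewed, at most 14 in all, crops included, and the job is handed in when it is done.

```bash
ls; mkdir -p pics; python3 - <<'E'
from plant import *
import cv2
o=get_obs();print(o['t'],o['tool_pos'],o['eef_rot'],o['width'],grip_point_offset)
for n in("scene","top"):
    f=grab_frame(n);cv2.imwrite(f"pics/{n}0.png",f[...,::-1]);print(n,calibration(n))
E
```

```text
pics
0.0 [271.52283009 562.53209931 213.33664701] [[-9.00542005e-01  4.34768547e-01 -6.38332830e-04]
 [ 4.34768996e-01  9.00541436e-01 -1.02071418e-03]
 [ 1.31070740e-04 -1.19672332e-03 -9.99999275e-01]] 91.13272166694854 18.8
scene {'vfov': 53.160047843627225, 'cx': 316.3253953244821, 'cy': 249.52062333282086, 'world_to_cam': array([[ 5.45528494e-01, -8.37910517e-01, -1.74535778e-02,
        -3.35892132e+02],
       [ 5.95411413e-01,  3.72823264e-01,  7.11679748e-01,
        -3.37534399e+02],
       [-5.89816846e-01, -3.98633641e-01,  7.02287198e-01,
        -8.86098775e+02],
       [ 0.00000000e+00,  0.00000000e+00,  0.00000000e+00,
         1.00000000e+00]])}
top {'vfov': 55.40306078995875, 'cx': 314.20707935225505, 'cy': 234.35132353973893, 'world_to_cam': array([[-7.82512459e-03, -9.99967992e-01,  1.66813482e-03,
        -1.62586673e+01],
       [ 9.81716427e-01, -7.36499856e-03,  1.90206768e-01,
        -5.23743095e+02],
       [-1.90188394e-01,  3.12602701e-03,  9.81742636e-01,
        -9.54572747e+02],
       [ 0.00000000e+00,  0.00000000e+00,  0.00000000e+00,
         1.00000000e+00]])}
```

View pics/scene0.png

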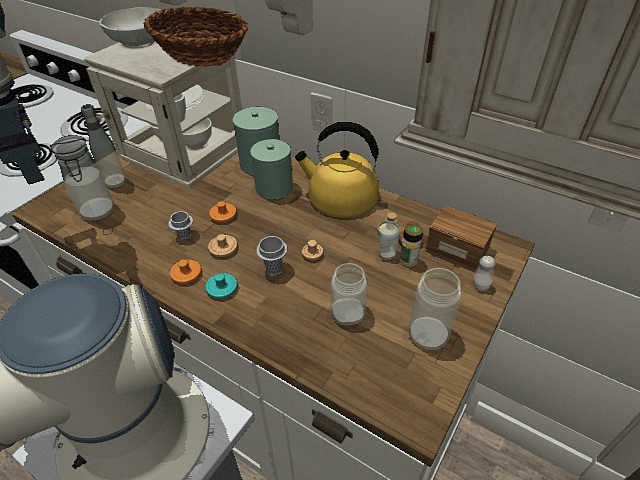

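View pics/top0.png

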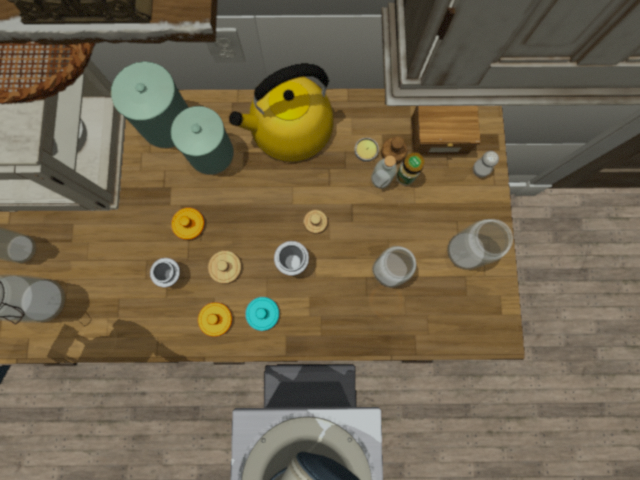

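View crops.

```bash
python3 - <<'E'
import cv2
t=cv2.imread("pics/top0.png");s=cv2.imread("pics/scene0.png")
def crop(im,x,y,w,h,k,n):
    c=cv2.resize(im[y:y+h,x:x+w],None,fx=k,fy=k,interpolation=cv2.INTER_CUBIC)
    for i in range(0,w,10):
        cv2.line(c,(i*k,0),(i*k,8 if (x+i)%50 else 20),(255,255,255),1)
        if (x+i)%50==0: cv2.putText(c,str(x+i),(i*k+2,20),0,.4,(255,255,255))
    for i in range(0,h,10):
        cv2.line(c,(0,i*k),(8 if (y+i)%50 else 20,i*k),(255,255,255),1)
        if (y+i)%50==0: cv2.putText(c,str(y+i),(22,i*k+4),0,.4,(255,255,255))
    cv2.imwrite("pics/"+n,c)
crop(t,140,200,200,140,4,"topL.png")
crop(t,360,210,160,90,5,"topR.png")
crop(s,160,190,170,115,4,"scL.png")
crop(s,320,250,150,110,5,"scR.png")
E
```

```text
(no output)
```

View pics/topL.png

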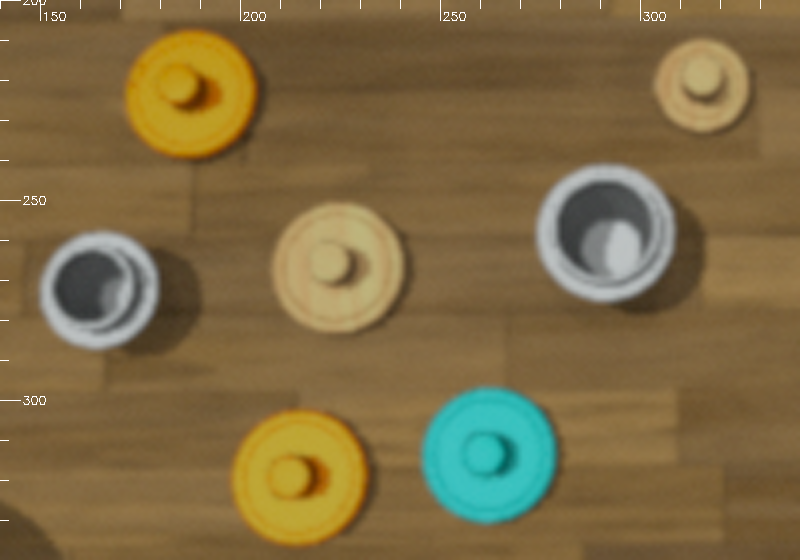

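View pics/topR.png

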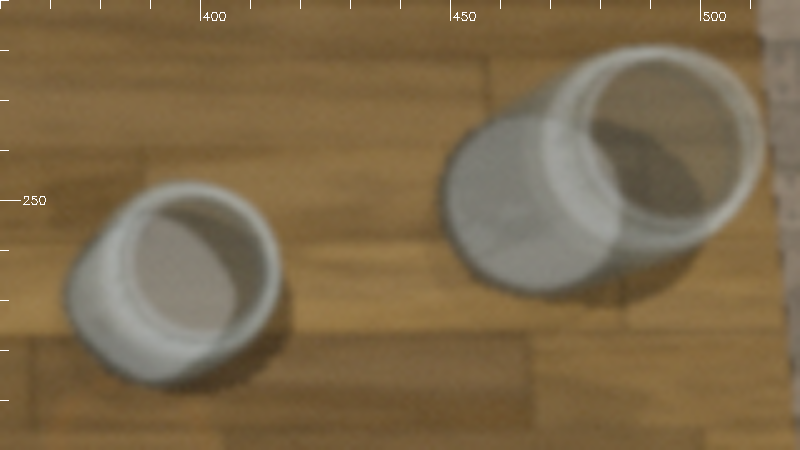

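View pics/scL.png

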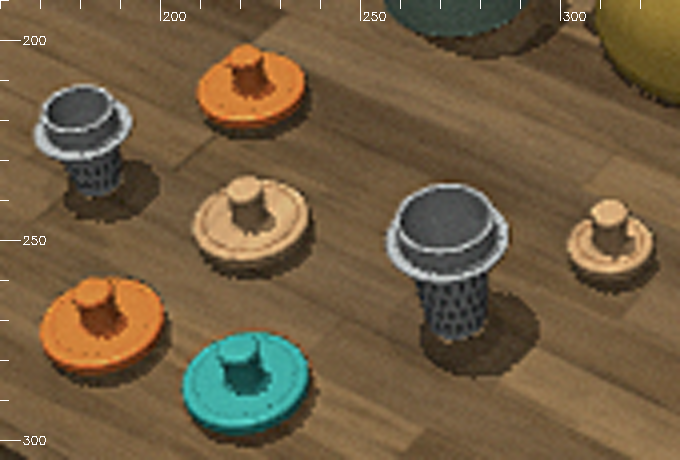

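View pics/scR.png

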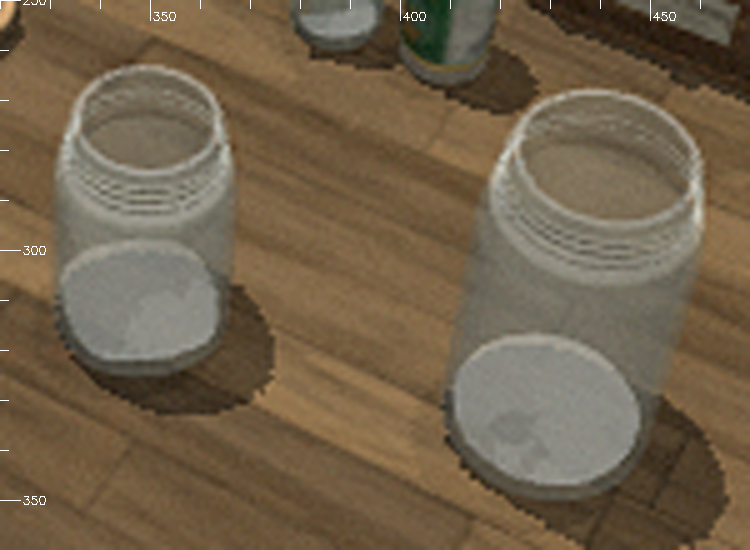

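Wooden-lid candidates in the top view are orange (188,223), orange (215,319), turquoise (262,313), big pale (225,267) and small pale (316,221). I choose the two pale ones. The strainers are at (291,258) big and (165,272) small, and the jars at (480,245) big and (397,265) small. The close crops confirm these choices.

```bash
cat > h.py <<'E'
import numpy as np
from plant import calibration
from scipy.optimize import least_squares
C={n:calibration(n) for n in("scene","top")}
def proj(n,P):
    c=C[n];W=c["world_to_cam"];p=np.atleast_2d(P)@W[:3,:3].T+W[:3,3]
    f=240/np.tan(np.radians(c["vfov"]/2))
    return np.c_[c["cx"]-f*p[:,0]/p[:,2],c["cy"]+f*p[:,1]/p[:,2]]
A=np.linspace(0,2*np.pi,181)
def box(n,x,y,z,D):
    p=proj(n,np.c_[x+D/2*np.cos(A),y+D/2*np.sin(A),0*A+z])
    return dict(L=p[:,0].min(),R=p[:,0].max(),T=p[:,1].min(),B=p[:,1].max())
def fit(ms,x0=(450,0)):
    f=lambda v:[box(n,v[0],v[1],z,D)[s]-u for n,z,D,s,u in ms]
    r=least_squares(f,x0,loss="soft_l1");return r.x,np.array(f(r.x))
def M(n,ox,oy,k,z,D,**kw):
    return [(n,z,D,s,(u+.5)/k-.5+(ox if s in"LR" else oy)) for s,u in kw.items()]
E
python3 - <<'E'
from h import *
tl=("top",140,200,4);tr=("top",360,210,5);sl=("scene",160,190,4);sr=("scene",320,250,5)
D={
"big_lid":(M(*tl,17,74,L=272,R=404,T=202,B=333),M(*sl,17,74,L=193,R=309)),
"small_lid":(M(*tl,17,54,L=654,R=750,T=38,B=131),M(*sl,17,54,L=568,R=654)),
"big_str":(M(*tl,69,72,L=537,R=675,T=164,B=302),M(*sl,69,72,L=387,R=509)+M(*sl,67.5,72,B=282)+M(*sl,86,58,T=183,L=397,R=495)),
"small_str":(M(*tl,47,62,L=40,R=159,T=230,B=349),M(*sl,47,62,L=34,R=131)+M(*sl,45.5,62,B=160)+M(*sl,64,46,T=85,R=117)),
"small_jar":(M(*tr,130,64,L=121,R=281,T=182,B=342),M(*sr,130,64,L=75,R=222,T=65,B=173)),
"big_jar":(M(*tr,172,73,L=571,R=765,T=45,B=239),M(*sr,172,73,L=512,R=702,T=90,B=228)),
"sj_base":(M(*tr,0,74,L=66,B=387),M(*sr,0,74,B=375,L=57)),
"bj_base":(M(*tr,0,84,L=443,B=296),M(*sr,0,84,B=500,L=445)),
}
np.set_printoptions(precision=1,suppress=True)
for k,(a,b) in D.items():
    for m in(a,b,a+b): print(k,*fit(m))
from plant import get_obs
o=get_obs();p=o["tool_pos"]
for n in C: print(n,proj(n,p))
E
```

```text
big_lid [458.4 182.1] [-0.   0.  -0.1  0.1]
big_lid [475.6 196.5] [-0.  0.]
big_lid [458.5 182. ] [ 0.   0.1 -0.1  0.  -0.3  0.1]
small_lid [561.8 -22.7] [ 0.2 -0.2  0.1 -0.1]
small_lid [571.8 -17.1] [0. 0.]
small_lid [562. -23.] [ 0.3 -0.1  0.  -0.2 -0.2 -0.1]
big_str [469.4  29.5] [ 0.4 -0.4  0.5 -0.5]
big_str [469.3  28.3] [-0.1  0.2  0.2 -0.2 -0.3  0.2]
big_str [469.6  28.8] [ 0.7 -0.1  0.5 -0.6 -0.2  0.   0.  -0.4 -0.4  0.1]
small_str [443.6 305.2] [ 0.6 -0.6  0.6 -0.6]
small_str [442.4 303.3] [ 0.2  0.4  0.3 -0.3 -0.6]
small_str [443.3 304.6] [ 0.8 -0.3  0.8 -0.5  0.1  0.3 -0.1 -0.7 -0.7]
small_jar [ 450.8 -190.6] [-0.   0.   0.1 -0.1]
small_jar [ 450.2 -191.2] [-0.9  0.9 -0.8  0.6]
small_jar [ 450.7 -190.7] [ 0.1  0.1  0.2 -0.  -1.   0.9 -1.   0.4]
big_jar [ 490.5 -364.5] [ 0.4 -0.4  0.8 -0.7]
big_jar [ 490.9 -366.5] [-0.7  0.6 -0.7  0.6]
big_jar [ 490.8 -365.4] [ 0.9  0.1  0.6 -0.9 -1.2  0.1 -0.9  0.4]
sj_base [ 447.8 -190.1] [-0.  0.]
sj_base [ 452.9 -189.5] [ 0. -0.]
sj_base [ 450.1 -190.2] [-0.  -1.   1.  -0.4]
bj_base [ 492.8 -369.8] [-0.  0.]
bj_base [ 494.7 -366.4] [-0.  0.]
bj_base [ 493.5 -367.9] [-0.9 -0.3  0.8  0.4]
scene [[ 32.6 170. ]]
top [[-19.6 361.3]]
```

Careful with the scale: shifts go in shares of 50 mm and turns go in shares of pi rad. That gives: -44.5 mm is -0.89, -16.5 mm is -0.33, -8.59 degrees / 180 = -0.0477.

>>> send_path(
  moves=[
    [0,0,0,0,0,-0.0477],
    [0,0,0,0,0,-0.0477],
    [0,0,0,0,0,-0.0472],
    [-0.33,-0.89,0,0,0,0],
    [-0.33,-0.89,0,0,0,0],
    [-0.33,-0.89,0,0,0,0],
    [-0.33,-0.89,0,0,0,0],
    [-0.33,-0.89,0,0,0,0],
    [-0.33,-0.89,0,0,0,0],
  ],
  aperture=91,
)

```text
t: 1.0
tool_pos: [370.4, 293.9, 213.8]
eef_rot: [[-1.0, 0.001, -0.0], [0.001, 1.0, -0.0], [0.0, -0.0, -1.0]]
ft_force: [1.0, -0.2, 0.1]
width: 90.6
grasp_force: 0.0
```

>>> send_path(
  moves=[
    [-0.33,-0.89,0,0,0,0],
    [-0.33,-0.89,0,0,0,0],
    [-0.33,-0.89,0,0,0,0],
    [-0.33,-0.89,0,0,0,0],
    [-0.33,-0.89,0,0,0,0],
    [-0.33,-0.89,0,0,0,0],
    [0,0,0,0,0,0],
    [0,0,0,0,0,0],
    [0,0,0,0,0,0],
  ],
)

```text
t: 1.9
tool_pos: [468.4, 29.2, 213.8]
eef_rot: [[-1.0, 0.001, -0.001], [0.001, 1.0, 0.0], [0.001, 0.0, -1.0]]
ft_force: [0.0, 0.7, 1.3]
width: 91.0
grasp_force: 0.0
```

Converted, 35 mm is 0.7, 20 mm is 0.4.

>>> send_path(
  moves=[
    [-0.02,0,0.7,0,0,0],
    [0,0,0.7,0,0,0],
    [0,0,0.7,0,0,0],
    [0,0,0.4,0,0,0],
    [0,0,0.2,0,0,0],
    [0,0,0.1,0,0,0],
    [0,0,0,0,0,0],
    [0,0,0,0,0,0],
  ],
)

```text
t: 2.7
tool_pos: [470.4, 28.7, 74.8]
eef_rot: [[-1.0, 0.001, 0.001], [0.001, 1.0, -0.0], [-0.001, -0.0, -1.0]]
ft_force: [-1.0, 0.0, -0.1]
width: 90.9
grasp_force: 0.0
```

>>> send_path(
  moves=[
    [0,0,0,0,0,0],
    [0,0,0,0,0,0],
    [0,0,0,0,0,0],
    [0,0,0,0,0,0],
    [0,0,0,0,0,0],
    [0,0,0,0,0,0],
    [0,0,0,0,0,0],
    [0,0,0,0,0,0],
  ],
  aperture=40,
)

```text
t: 3.5
tool_pos: [470.0, 28.5, 74.0]
eef_rot: [[-1.0, 0.002, 0.0], [0.002, 1.0, 0.0], [-0.0, 0.0, -1.0]]
ft_force: [-0.4, 0.6, 4.9]
width: 56.4
grasp_force: 30.0
```

Converted, -40 mm is -0.8, -30 mm is -0.6.

>>> send_path(
  moves=[
    [0,0,-0.2,0,0,0],
    [0,0,-0.6,0,0,0],
    [0,0,-0.8,0,0,0],
    [0,0,-0.8,0,0,0],
    [0,0,-0.8,0,0,0],
    [0,0,-0.6,0,0,0],
    [0,0,-0.2,0,0,0],
    [0,0,0,0,0,0],
  ],
)

```text
t: 4.3
tool_pos: [470.2, 28.5, 275.0]
eef_rot: [[-1.0, 0.002, 0.002], [0.002, 1.0, -0.0], [-0.002, -0.0, -1.0]]
ft_force: [0.4, -0.5, -3.0]
width: 56.3
grasp_force: 30.0
```

>>> send_path(
  moves=[
    [-0.02,-0.3,0,0,0,0],
    [-0.04,-0.7,0,0,0,0],
    [-0.04,-0.9,0,0,0,0],
    [-0.04,-0.9,0,0,0,0],
    [-0.04,-0.9,0,0,0,0],
    [-0.04,-0.9,0,0,0,0],
    [-0.04,-0.9,0,0,0,0],
    [-0.04,-0.9,0,0,0,0],
    [-0.06,-0.7,0,0,0,0],
    [-0.04,-0.5,0,0,0,0],
  ],
)

```text
t: 5.3
tool_pos: [488.3, -353.5, 271.3]
eef_rot: [[-1.0, 0.003, -0.003], [0.003, 1.0, 0.002], [0.003, 0.002, -1.0]]
ft_force: [0.6, 1.1, -2.1]
width: 56.7
grasp_force: 30.0
```

>>> send_path(
  moves=[
    [-0.02,-0.28,0,0,0,0],
    [0,0,0,0,0,0],
    [0,0,0,0,0,0],
    [0,0,0,0,0,0],
    [0,0,0,0,0,0],
  ],
)

```text
t: 5.8
tool_pos: [490.4, -364.4, 274.0]
eef_rot: [[-1.0, 0.001, -0.0], [0.001, 1.0, 0.0], [0.0, 0.0, -1.0]]
ft_force: [-0.6, -0.9, -1.4]
width: 55.9
grasp_force: 30.0
```

```bash
python3 - <<'E'
from plant import *
import cv2,numpy as np
s=grab_frame("scene")[150:350,330:500,::-1];t=grab_frame("top")[150:350,380:560,::-1]
cv2.imwrite("pics/a.png",cv2.resize(np.hstack([s,t]),None,fx=2.2,fy=2.2,interpolation=2))
E
```

```text
(no output)
```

View pics/a.png

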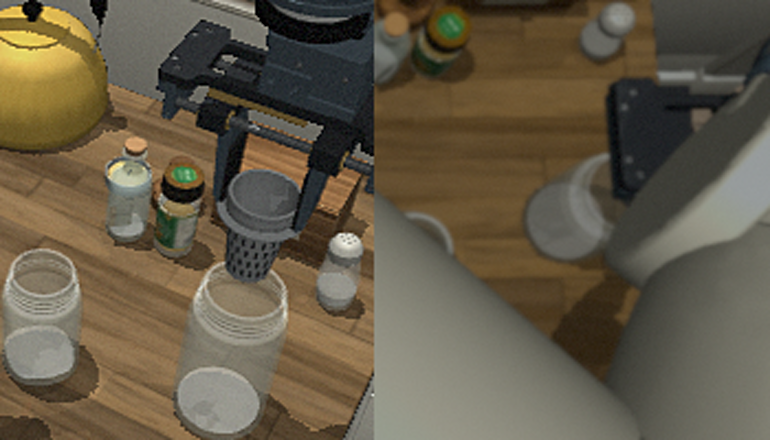

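The scene view shows the strainer held upright, its foot at crop (251,275) just over the big jar's mouth at (245,290). Now I lower it.

Converted, 15 mm is 0.3, -1.2 mm is -0.024.

>>> send_path(
  moves=[
    [-0.01,-0.024,0.3,0,0,0],
    [0,0,0.3,0,0,0],
    [0,0,0.3,0,0,0],
    [0,0,0.3,0,0,0],
    [0,0,0.2,0,0,0],
    [0,0,0.16,0,0,0],
    [0,0,0.1,0,0,0],
    [0,0,0.06,0,0,0],
    [0,0,0,0,0,0],
    [0,0,0,0,0,0],
  ],
)

```text
t: 6.9
tool_pos: [490.9, -366.9, 188.3]
eef_rot: [[-1.0, 0.002, 0.0], [0.002, 1.0, -0.0], [-0.0, -0.0, -1.0]]
ft_force: [-0.9, -1.1, -2.8]
width: 56.6
grasp_force: 30.0
```

Converted, 2 mm is 0.04, 1 mm is 0.02.

>>> send_path(
  moves=[
    [0,0,0.04,0,0,0],
    [0,0,0.04,0,0,0],
    [0,0,0.04,0,0,0],
    [0,0,0.02,0,0,0],
    [0,0,0.02,0,0,0],
    [0,0,0,0,0,0],
    [0,0,0,0,0,0],
  ],
)

```text
t: 7.6
tool_pos: [490.8, -366.7, 179.9]
eef_rot: [[-1.0, 0.002, -0.0], [0.002, 1.0, 0.0], [0.0, 0.0, -1.0]]
ft_force: [-0.0, 0.0, -1.6]
width: 55.9
grasp_force: 30.0
```

>>> send_path(
  moves=[
    [0,0,0.02,0,0,0],
    [0,0,0.01,0,0,0],
    [0,0,0,0,0,0],
    [0,0,0,0,0,0],
  ],
)

```text
t: 8.0
tool_pos: [491.3, -367.4, 179.6]
eef_rot: [[-1.0, 0.002, 0.002], [0.002, 1.0, -0.002], [-0.002, -0.002, -1.0]]
ft_force: [-1.2, 1.3, 10.9]
width: 56.3
grasp_force: 30.0
```

>>> send_path(
  moves=[
    [0,0,-0.01,0,0,0],
    [0,0,0,0,0,0],
    [0,0,0,0,0,0],
    [0,0,0,0,0,0],
    [0,0,0,0,0,0],
    [0,0,0,0,0,0],
  ],
  aperture=91,
)

```text
t: 8.6
tool_pos: [490.7, -366.7, 178.8]
eef_rot: [[-1.0, 0.002, -0.0], [0.002, 1.0, 0.0], [0.0, 0.0, -1.0]]
ft_force: [0.1, 0.3, 0.7]
width: 91.4
grasp_force: 0.0
```

>>> send_path(
  moves=[
    [0,0,-0.06,0,0,0],
    [0,0,-0.2,0,0,0],
    [0,0,-0.4,0,0,0],
    [0,0,-0.6,0,0,0],
    [0,0,-0.6,0,0,0],
    [0,0,-0.2,0,0,0],
  ],
)

```text
t: 9.2
tool_pos: [491.7, -367.5, 286.0]
eef_rot: [[-1.0, 0.002, 0.004], [0.002, 1.0, -0.003], [-0.004, -0.003, -1.0]]
ft_force: [0.3, -0.0, 0.8]
width: 91.2
grasp_force: 0.0
```

>>> send_path(
  moves=[
    [0,0.9,0,0,0,0],
    [0,0.9,0,0,0,0],
    [0,0.9,0,0,0,0],
    [0,0.9,0,0,0,0],
    [0,0.9,0,0,0,0],
    [0,0.9,0,0,0,0],
    [0.1,0.9,0,0,0,0],
    [0.2,0.9,0,0,0,0],
    [0.2,0.9,0,0,0,0],
    [0.2,0.9,0,0,0,0],
  ],
)

```text
t: 10.2
tool_pos: [455.7, 85.0, 282.2]
eef_rot: [[-1.0, 0.002, 0.0], [0.002, 1.0, 0.0], [-0.0, 0.0, -1.0]]
ft_force: [0.6, -0.3, -0.6]
width: 90.9
grasp_force: 0.0
```

>>> send_path(
  moves=[
    [0.06,0.9,0,0,0,0],
    [0.06,0.9,0,0,0,0],
    [0.06,0.9,0,0,0,0],
    [0.06,0.9,0,0,0,0],
    [0,0.82,0,0,0,0],
    [0,0,0,0,0,0],
    [0,0,0,0,0,0],
    [0,0,0,0,0,0],
  ],
)

```text
t: 11.0
tool_pos: [444.8, 303.5, 282.0]
eef_rot: [[-1.0, 0.002, -0.0], [0.002, 1.0, -0.0], [0.0, -0.0, -1.0]]
ft_force: [0.1, -0.1, 0.1]
width: 90.8
grasp_force: 0.0
```

```bash
python3 - <<'E'
from plant import *
import cv2,numpy as np
s=grab_frame("scene")[200:380,310:500,::-1];t=grab_frame("top")[180:330,360:550,::-1]
cv2.imwrite("pics/b.png",cv2.resize(np.vstack([s,t]),None,fx=1.8,fy=1.8,interpolation=2))
E
```

```text
(no output)
```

View pics/b.png

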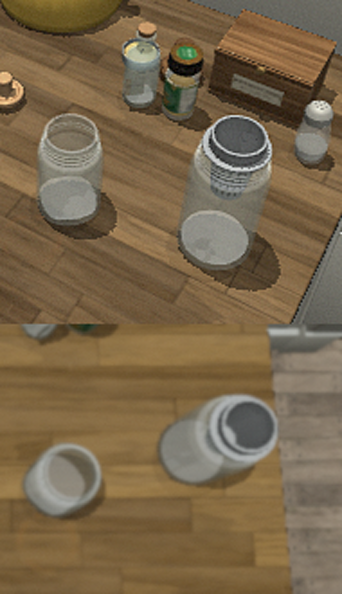

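The big strainer hangs level in the big jar: flange on the rim at about crop (235,150), jar upright. Next, the small strainer.

Converted, 45 mm is 0.9, 30 mm is 0.6.

>>> send_path(
  moves=[
    [0.02,0.02,0.9,0,0,0],
    [0.01,0,0.9,0,0,0],
    [0,0,0.9,0,0,0],
    [0,0,0.9,0,0,0],
    [0,0,0.6,0,0,0],
    [0,0,0.24,0,0,0],
    [0,0,0.14,0,0,0],
    [0,0,0,0,0,0],
    [0,0,0,0,0,0],
  ],
)

```text
t: 12.0
tool_pos: [444.2, 305.7, 54.2]
eef_rot: [[-1.0, 0.002, 0.002], [0.002, 1.0, 0.001], [-0.002, 0.001, -1.0]]
ft_force: [1.0, -0.7, 0.6]
width: 90.9
grasp_force: 0.0
```

>>> send_path(
  moves=[
    [0,0,0,0,0,0],
    [0,0,0,0,0,0],
    [0,0,0,0,0,0],
    [0,0,0,0,0,0],
    [0,0,0,0,0,0],
    [0,0,0,0,0,0],
    [0,0,0,0,0,0],
    [0,0,0,0,0,0],
  ],
  aperture=30,
)

```text
t: 12.8
tool_pos: [443.3, 305.4, 52.9]
eef_rot: [[-1.0, 0.002, -0.0], [0.002, 1.0, -0.0], [0.0, -0.0, -1.0]]
ft_force: [0.1, 0.6, 0.4]
width: 44.7
grasp_force: 30.0
```

Converted, -45 mm is -0.9, -35 mm is -0.7.

>>> send_path(
  moves=[
    [0,0,-0.2,0,0,0],
    [0,0,-0.6,0,0,0],
    [0,0,-0.9,0,0,0],
    [0,0,-0.9,0,0,0],
    [0,0,-0.7,0,0,0],
    [0,0,-0.2,0,0,0],
  ],
)

```text
t: 13.4
tool_pos: [444.6, 306.1, 232.4]
eef_rot: [[-1.0, 0.001, 0.005], [0.002, 1.0, 0.003], [-0.005, 0.003, -1.0]]
ft_force: [-0.0, 0.1, -1.7]
width: 44.5
grasp_force: 30.0
```

>>> send_path(
  moves=[
    [0,-0.3,0,0,0,0],
    [0,-0.7,0,0,0,0],
    [-0.02,-0.9,0,0,0,0],
    [-0.02,-0.9,0,0,0,0],
    [-0.02,-0.9,0,0,0,0],
    [-0.02,-0.9,0,0,0,0],
    [-0.02,-0.9,0,0,0,0],
    [-0.02,-0.9,0,0,0,0],
    [-0.02,-0.9,0,0,0,0],
    [0,-0.9,0,0,0,0],
  ],
)

```text
t: 14.4
tool_pos: [448.0, -106.7, 226.7]
eef_rot: [[-1.0, 0.002, -0.002], [0.002, 1.0, 0.001], [0.002, 0.001, -1.0]]
ft_force: [-0.4, 0.2, -1.3]
width: 44.6
grasp_force: 30.0
```

>>> send_path(
  moves=[
    [0,-0.8,0,0,0,0],
    [0,-0.6,0,0,0,0],
    [0,-0.32,0,0,0,0],
    [0,0,0,0,0,0],
    [0,0,0,0,0,0],
    [0,0,0,0,0,0],
    [0,0,0,0,0,0],
  ],
)

```text
t: 15.1
tool_pos: [449.5, -189.5, 227.8]
eef_rot: [[-1.0, 0.0, -0.0], [0.0, 1.0, 0.0], [0.0, 0.0, -1.0]]
ft_force: [-0.9, 0.2, -0.8]
width: 44.5
grasp_force: 30.0
```

Target is (450.7, -190.7), with the strainer seating at a TCP height of about 137.5.

Converted, 15 mm is 0.3, 10 mm is 0.2.

>>> send_path(
  moves=[
    [-0.02,-0.024,0.3,0,0,0],
    [0,0,0.3,0,0,0],
    [0,0,0.3,0,0,0],
    [0,0,0.3,0,0,0],
    [0,0,0.2,0,0,0],
    [0,0,0.12,0,0,0],
    [0,0,0.08,0,0,0],
    [0,0,0,0,0,0],
    [0,0,0,0,0,0],
  ],
)

```text
t: 16.0
tool_pos: [450.8, -191.9, 148.3]
eef_rot: [[-1.0, 0.002, 0.001], [0.002, 1.0, -0.0], [-0.001, -0.0, -1.0]]
ft_force: [-0.4, 0.5, -1.3]
width: 44.3
grasp_force: 30.0
```

>>> send_path(
  moves=[
    [0,0,0.04,0,0,0],
    [0,0,0.04,0,0,0],
    [0,0,0.04,0,0,0],
    [0,0,0.02,0,0,0],
    [0,0,0,0,0,0],
    [0,0,0,0,0,0],
  ],
)

```text
t: 16.6
tool_pos: [450.6, -191.9, 140.9]
eef_rot: [[-1.0, 0.002, -0.0], [0.002, 1.0, -0.0], [0.0, -0.0, -1.0]]
ft_force: [-0.1, -0.2, -1.2]
width: 44.4
grasp_force: 30.0
```

Converted, 1 mm is 0.02, 0.5 mm is 0.01.

>>> send_path(
  moves=[
    [0,0.01,0.02,0,0,0],
    [0,0,0.02,0,0,0],
    [0,0,0.01,0,0,0],
    [0,0,0,0,0,0],
    [0,0,0,0,0,0],
  ],
)

```text
t: 17.1
tool_pos: [450.5, -191.4, 138.4]
eef_rot: [[-1.0, 0.002, -0.0], [0.002, 1.0, -0.0], [0.0, -0.0, -1.0]]
ft_force: [0.2, 0.0, -1.4]
width: 44.9
grasp_force: 30.0
```

>>> send_path(
  moves=[
    [0,0,0.014,0,0,0],
    [0,0,0,0,0,0],
    [0,0,0,0,0,0],
  ],
)

```text
t: 17.4
tool_pos: [450.7, -191.4, 138.2]
eef_rot: [[-1.0, 0.002, 0.001], [0.002, 1.0, -0.0], [-0.001, -0.0, -1.0]]
ft_force: [-3.2, 1.6, 10.1]
width: 44.5
grasp_force: 30.0
```

Converted, -0.5 mm is -0.01.

>>> send_path(
  moves=[
    [0,0,-0.01,0,0,0],
    [0,0,0,0,0,0],
    [0,0,0,0,0,0],
    [0,0,0,0,0,0],
    [0,0,0,0,0,0],
    [0,0,0,0,0,0],
  ],
  aperture=91,
)

```text
t: 18.0
tool_pos: [450.5, -191.3, 138.2]
eef_rot: [[-1.0, 0.002, -0.0], [0.002, 1.0, 0.0], [0.0, 0.0, -1.0]]
ft_force: [0.4, 0.3, -0.0]
width: 89.1
grasp_force: 0.0
```

>>> send_path(
  moves=[
    [0,0,-0.06,0,0,0],
    [0,0,-0.2,0,0,0],
    [0,0,-0.4,0,0,0],
    [0,0,-0.4,0,0,0],
    [0,0,-0.2,0,0,0],
  ],
)

```text
t: 18.5
tool_pos: [451.2, -191.7, 203.4]
eef_rot: [[-1.0, 0.002, 0.002], [0.002, 1.0, -0.001], [-0.002, -0.001, -1.0]]
ft_force: [-0.1, -0.3, -0.0]
width: 90.7
grasp_force: 0.0
```

>>> send_path(
  moves=[
    [-0.02,0.9,0,0,0,0],
    [-0.02,0.9,0,0,0,0],
    [-0.02,0.9,0,0,0,0],
    [-0.02,0.9,0,0,0,0],
    [-0.02,0.9,0,0,0,0],
    [-0.02,0.9,0,0,0,0],
    [-0.02,0.9,0,0,0,0],
    [-0.02,0.86,0,0,0,0],
    [0,0.3,0,0,0,0],
  ],
  aperture=60,
)

```text
t: 19.4
tool_pos: [458.9, 184.9, 201.4]
eef_rot: [[-1.0, -0.001, 0.0], [-0.001, 1.0, 0.001], [-0.0, 0.001, -1.0]]
ft_force: [1.0, -0.6, 1.2]
width: 60.8
grasp_force: 0.0
```

>>> send_path(
  moves=[
    [0,0,0,0,0,0],
    [0,0,0,0,0,0],
    [0,0,0,0,0,0],
  ],
)

```text
t: 19.7
tool_pos: [459.1, 180.4, 201.2]
eef_rot: [[-1.0, 0.003, -0.0], [0.003, 1.0, -0.0], [0.0, -0.0, -1.0]]
ft_force: [0.2, 0.4, 0.3]
width: 60.1
grasp_force: 0.0
```

```bash
python3 - <<'E'
from plant import *
import cv2,numpy as np
s=grab_frame("scene")[200:380,310:500,::-1];t=grab_frame("top")[180:330,360:550,::-1]
cv2.imwrite("pics/c.png",cv2.resize(np.vstack([s,t]),None,fx=1.8,fy=1.8,interpolation=2))
E
```

```text
(no output)
```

View pics/c.png

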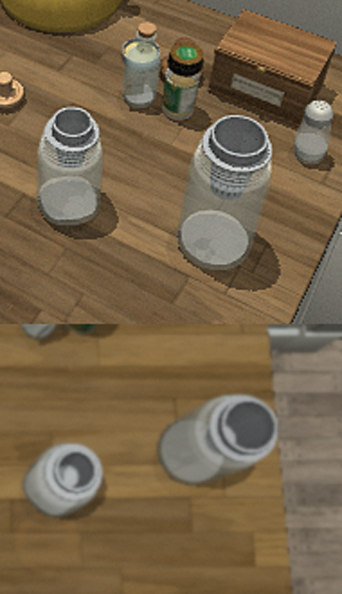

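Both strainers hang level: the small one's flange is on its rim at crop (70,130). Next, the big pale lid.

Converted, 45 mm is 0.9, 40 mm is 0.8.

>>> send_path(
  moves=[
    [0.01,0.03,0.8,0,0,0],
    [0,0,0.9,0,0,0],
    [0,0,0.9,0,0,0],
    [0,0,0.6,0,0,0],
    [0,0,0.26,0,0,0],
    [0,0,0.14,0,0,0],
    [0,0,0,0,0,0],
    [0,0,0,0,0,0],
  ],
)

```text
t: 20.6
tool_pos: [459.2, 183.0, 21.9]
eef_rot: [[-1.0, 0.002, 0.001], [0.002, 1.0, 0.0], [-0.001, 0.0, -1.0]]
ft_force: [0.4, -0.1, 0.7]
width: 60.4
grasp_force: 0.0
```

>>> send_path(
  moves=[
    [0,0,0,0,0,0],
    [0,0,0,0,0,0],
    [0,0,0,0,0,0],
    [0,0,0,0,0,0],
    [0,0,0,0,0,0],
    [0,0,0,0,0,0],
    [0,0,0,0,0,0],
    [0,0,0,0,0,0],
  ],
  aperture=10,
)

```text
t: 21.4
tool_pos: [458.7, 183.2, 21.3]
eef_rot: [[-1.0, 0.002, 0.0], [0.002, 1.0, 0.0], [-0.0, 0.0, -1.0]]
ft_force: [-1.1, -0.3, 4.5]
width: 23.4
grasp_force: 30.0
```

Converted, -45 mm is -0.9, -35 mm is -0.7.

>>> send_path(
  moves=[
    [0,0,-0.2,0,0,0],
    [0,0,-0.7,0,0,0],
    [0,0,-0.9,0,0,0],
    [0,0,-0.9,0,0,0],
    [0,0,-0.9,0,0,0],
    [0,0,-0.7,0,0,0],
    [0,0,-0.3,0,0,0],
  ],
)

```text
t: 22.1
tool_pos: [459.4, 183.4, 255.3]
eef_rot: [[-1.0, 0.001, 0.005], [0.001, 1.0, 0.001], [-0.005, 0.001, -1.0]]
ft_force: [0.3, 0.0, -1.1]
width: 23.2
grasp_force: 30.0
```

>>> send_path(
  moves=[
    [0,-0.4,0,0,0,0],
    [-0.06,-0.8,0,0,0,0],
    [-0.06,-0.9,0,0,0,0],
    [-0.06,-0.9,0,0,0,0],
    [-0.06,-0.9,0,0,0,0],
    [-0.06,-0.9,0,0,0,0],
    [-0.06,-0.9,0,0,0,0],
    [-0.06,-0.9,0,0,0,0],
    [-0.06,-0.9,0,0,0,0],
    [-0.06,-0.9,0,0,0,0],
  ],
)

```text
t: 23.1
tool_pos: [484.4, -238.7, 251.8]
eef_rot: [[-1.0, 0.002, 0.0], [0.002, 1.0, 0.0], [-0.0, 0.0, -1.0]]
ft_force: [1.2, 0.5, -1.1]
width: 23.1
grasp_force: 30.0
```

>>> send_path(
  moves=[
    [-0.06,-0.9,0,0,0,0],
    [-0.04,-0.8,0,0,0,0],
    [0,-0.6,0,0,0,0],
    [0,-0.3,0,0,0,0],
    [0,0,0,0,0,0],
    [0,0,0,0,0,0],
    [0,0,0,0,0,0],
    [0,0,0,0,0,0],
  ],
)

```text
t: 23.9
tool_pos: [489.9, -365.7, 251.5]
eef_rot: [[-1.0, 0.0, 0.0], [0.0, 1.0, 0.0], [-0.0, 0.0, -1.0]]
ft_force: [0.7, 0.3, -0.3]
width: 23.2
grasp_force: 30.0
```

Converted, 10 mm is 0.2, 5 mm is 0.1.

>>> send_path(
  moves=[
    [-0.02,-0.024,0.2,0,0,0],
    [0,0,0.2,0,0,0],
    [0,0,0.2,0,0,0],
    [0,0,0.1,0,0,0],
    [0,0,0.06,0,0,0],
    [0,0,0,0,0,0],
    [0,0,0,0,0,0],
  ],
)

```text
t: 24.6
tool_pos: [490.9, -368.2, 213.4]
eef_rot: [[-1.0, 0.002, 0.0], [0.002, 1.0, -0.0], [-0.0, -0.0, -1.0]]
ft_force: [0.5, -0.4, -0.6]
width: 23.3
grasp_force: 30.0
```

>>> send_path(
  moves=[
    [0,0,0.04,0,0,0],
    [0,0,0.04,0,0,0],
    [0,0,0.04,0,0,0],
    [0,0,0.02,0,0,0],
    [0,0,0,0,0,0],
    [0,0,0,0,0,0],
  ],
)

```text
t: 25.2
tool_pos: [490.8, -368.2, 206.3]
eef_rot: [[-1.0, 0.002, 0.0], [0.002, 1.0, -0.0], [-0.0, -0.0, -1.0]]
ft_force: [-0.2, 0.3, -1.5]
width: 23.2
grasp_force: 30.0
```

Plug is in. y is about 1 mm too far, so I correct by +1.

Converted, 1 mm is 0.02, 0.7 mm is 0.014.

>>> send_path(
  moves=[
    [0,0.02,0.014,0,0,0],
    [0,0,0.014,0,0,0],
    [0,0,0.01,0,0,0],
    [0,0,0,0,0,0],
    [0,0,0,0,0,0],
  ],
)

```text
t: 25.7
tool_pos: [490.9, -367.1, 204.8]
eef_rot: [[-1.0, 0.002, 0.001], [0.002, 1.0, -0.0], [-0.001, -0.0, -1.0]]
ft_force: [-1.3, 1.9, 4.9]
width: 23.3
grasp_force: 30.0
```

>>> send_path(
  moves=[
    [0,0,0.01,0,0,0],
    [0,0,0.006,0,0,0],
    [0,0,0,0,0,0],
    [0,0,0,0,0,0],
  ],
)

```text
t: 26.1
tool_pos: [491.1, -367.3, 204.7]
eef_rot: [[-1.0, 0.002, 0.001], [0.002, 1.0, -0.001], [-0.001, -0.001, -1.0]]
ft_force: [-2.4, 1.3, 14.2]
width: 23.1
grasp_force: 30.0
```

Converted, -0.8 mm is -0.016.

>>> send_path(
  moves=[
    [0,0,-0.016,0,0,0],
    [0,0,0,0,0,0],
    [0,0,0,0,0,0],
    [0,0,0,0,0,0],
    [0,0,0,0,0,0],
  ],
  aperture=60,
)

```text
t: 26.6
tool_pos: [490.7, -367.1, 204.2]
eef_rot: [[-1.0, 0.002, -0.0], [0.002, 1.0, 0.0], [0.0, 0.0, -1.0]]
ft_force: [0.9, -0.5, -0.2]
width: 59.0
grasp_force: 0.0
```

>>> send_path(
  moves=[
    [0,0,-0.06,0,0,0],
    [0,0,-0.2,0,0,0],
    [0,0,-0.4,0,0,0],
    [0,0,-0.4,0,0,0],
    [0,0,-0.14,0,0,0],
  ],
)

```text
t: 27.1
tool_pos: [491.5, -367.8, 267.0]
eef_rot: [[-1.0, 0.002, 0.003], [0.002, 1.0, -0.002], [-0.003, -0.002, -1.0]]
ft_force: [0.1, -0.1, 0.7]
width: 60.2
grasp_force: 0.0
```

>>> send_path(
  moves=[
    [0,0.9,0,0,0,0],
    [-0.2,0.9,0,0,0,0],
    [-0.2,0.9,0,0,0,0],
    [-0.2,0.9,0,0,0,0],
    [-0.2,0.9,0,0,0,0],
    [-0.2,0.9,0,0,0,0],
    [-0.2,0.9,0,0,0,0],
    [-0.22,0.58,0,0,0,0],
    [0,0,0,0,0,0],
    [0,0,0,0,0,0],
  ],
)

```text
t: 28.1
tool_pos: [562.2, -22.8, 264.2]
eef_rot: [[-1.0, 0.0, -0.0], [0.0, 1.0, -0.0], [0.0, -0.0, -1.0]]
ft_force: [-0.2, 0.2, 0.7]
width: 60.2
grasp_force: 0.0
```

>>> send_path(
  moves=[
    [0,0,0,0,0,0],
    [0,0,0,0,0,0],
  ],
)

```text
t: 28.3
tool_pos: [562.1, -24.2, 264.3]
eef_rot: [[-1.0, 0.003, -0.0], [0.003, 1.0, -0.0], [0.0, -0.0, -1.0]]
ft_force: [0.6, -0.7, -0.4]
width: 60.2
grasp_force: 0.0
```

```bash
python3 - <<'E'
from plant import *
import cv2,numpy as np
f=grab_frame("scene")[180:380,290:500,::-1]
cv2.imwrite("pics/d.png",cv2.resize(f,None,fx=2,fy=2,interpolation=2))
E
```

```text
(no output)
```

View pics/d.png

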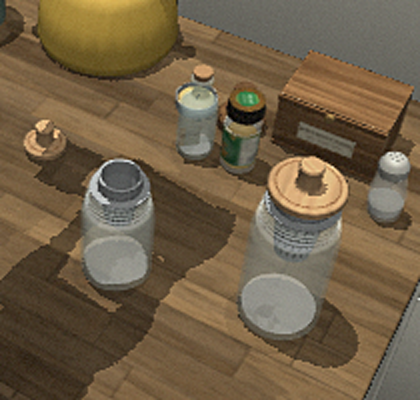

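The big lid lies flat on the big strainer at crop (308,185). Before going down on the small lid I check the kettle clearance behind it.

```bash
python3 - <<'E'
from h import *
from scipy.optimize import fsolve
for n,uv in(("top",(291,161)),("top",(255,148)),("scene",(345,217)),("scene",(325,212))):
  for z in(0,50,90,120): print(n,uv,z,fsolve(lambda v:(proj(n,[v[0],v[1],z])-uv)[0],(600,0)).round())
E
```

```text
top (291, 161) 0 [712.  34.]
top (291, 161) 50 [694.  31.]
top (291, 161) 90 [679.  29.]
top (291, 161) 120 [668.  28.]
top (255, 148) 0 [745. 120.]
top (255, 148) 50 [725. 113.]
top (255, 148) 90 [709. 108.]
top (255, 148) 120 [698. 104.]
scene (345, 217) 0 [728. -20.]
scene (345, 217) 50 [678. -49.]
scene (345, 217) 90 [637. -71.]
scene (345, 217) 120 [607. -88.]
scene (325, 212) 0 [717.  38.]
scene (325, 212) 50 [667.   6.]
scene (325, 212) 90 [627. -20.]
scene (325, 212) 120 [597. -39.]
```

The kettle front is at x≥~670 and the body reaches only 600, so the way is clear. I need to go down 243 mm.

Converted, 45 mm is 0.9, 35 mm is 0.7.

>>> send_path(
  moves=[
    [0,0.02,0.9,0,0,0],
    [0,0,0.9,0,0,0],
    [0,0,0.9,0,0,0],
    [0,0,0.9,0,0,0],
    [0,0,0.7,0,0,0],
    [0,0,0.3,0,0,0],
    [0,0,0.16,0,0,0],
    [0,0,0.1,0,0,0],
    [0,0,0,0,0,0],
    [0,0,0,0,0,0],
  ],
)

```text
t: 29.35
tool_pos: [562.9, -22.4, 22.2]
eef_rot: [[-1.0, 0.002, 0.001], [0.002, 1.0, -0.0], [-0.001, -0.0, -1.0]]
ft_force: [-0.3, 0.7, -0.2]
width: 60.1
grasp_force: 0.0
```

>>> send_path(
  moves=[
    [0,0,0,0,0,0],
    [0,0,0,0,0,0],
    [0,0,0,0,0,0],
    [0,0,0,0,0,0],
    [0,0,0,0,0,0],
    [0,0,0,0,0,0],
    [0,0,0,0,0,0],
    [0,0,0,0,0,0],
  ],
  aperture=10,
)

```text
t: 30.15
tool_pos: [562.3, -22.2, 21.4]
eef_rot: [[-1.0, 0.002, 0.0], [0.002, 1.0, 0.0], [-0.0, 0.0, -1.0]]
ft_force: [-0.7, 0.1, 1.5]
width: 22.8
grasp_force: 30.0
```

Converted, -45 mm is -0.9, -35 mm is -0.7.

>>> send_path(
  moves=[
    [0,0,-0.2,0,0,0],
    [0,0,-0.7,0,0,0],
    [0,0,-0.9,0,0,0],
    [0,0,-0.9,0,0,0],
    [0,0,-0.7,0,0,0],
    [0,0,-0.3,0,0,0],
  ],
)

```text
t: 30.75
tool_pos: [563.4, -22.4, 210.7]
eef_rot: [[-1.0, 0.002, 0.005], [0.002, 1.0, -0.001], [-0.005, -0.001, -1.0]]
ft_force: [0.3, -0.1, -0.8]
width: 23.5
grasp_force: 30.0
```

>>> send_path(
  moves=[
    [0.2,-0.3,0,0,0,0],
    [0.4,-0.6,0,0,0,0],
    [0.5,-0.7,0,0,0,0],
    [0.5,-0.7,0,0,0,0],
    [0.34,-0.6,0,0,0,0],
    [0.2,-0.3,0,0,0,0],
    [0.09,-0.18,0,0,0,0],
    [0,0,0,0,0,0],
    [0,0,0,0,0,0],
    [0,0,0,0,0,0],
  ],
)

```text
t: 31.75
tool_pos: [450.9, -190.3, 206.2]
eef_rot: [[-1.0, 0.001, -0.0], [0.001, 1.0, 0.0], [0.0, 0.0, -1.0]]
ft_force: [0.1, 0.3, -1.3]
width: 23.1
grasp_force: 30.0
```

Converted, 12 mm is 0.24, 6 mm is 0.12.

>>> send_path(
  moves=[
    [0,0,0.24,0,0,0],
    [0,0,0.24,0,0,0],
    [0,0,0.12,0,0,0],
    [0,0,0.08,0,0,0],
    [0,0,0,0,0,0],
    [0,0,0,0,0,0],
  ],
)

```text
t: 32.35
tool_pos: [450.8, -191.0, 172.6]
eef_rot: [[-1.0, 0.001, 0.0], [0.001, 1.0, -0.0], [-0.0, -0.0, -1.0]]
ft_force: [0.2, -0.3, -0.3]
width: 23.4
grasp_force: 30.0
```

>>> send_path(
  moves=[
    [0,0,0.04,0,0,0],
    [0,0,0.04,0,0,0],
    [0,0,0.04,0,0,0],
    [0,0,0.02,0,0,0],
    [0,0,0,0,0,0],
    [0,0,0,0,0,0],
  ],
)

```text
t: 32.95
tool_pos: [450.5, -191.1, 165.3]
eef_rot: [[-1.0, 0.002, -0.0], [0.002, 1.0, 0.0], [0.0, 0.0, -1.0]]
ft_force: [-0.2, -0.1, -1.0]
width: 23.0
grasp_force: 30.0
```

Converted, 0.8 mm is 0.016, 0.5 mm is 0.01.

>>> send_path(
  moves=[
    [0,0,0.016,0,0,0],
    [0,0,0.016,0,0,0],
    [0,0,0.01,0,0,0],
    [0,0,0,0,0,0],
    [0,0,0,0,0,0],
  ],
)

```text
t: 33.45
tool_pos: [450.5, -191.0, 163.2]
eef_rot: [[-1.0, 0.002, -0.0], [0.002, 1.0, 0.0], [0.0, 0.0, -1.0]]
ft_force: [-0.1, 0.4, -0.8]
width: 23.4
grasp_force: 30.0
```

>>> send_path(
  moves=[
    [0,0,0.01,0,0,0],
    [0,0,0.006,0,0,0],
    [0,0,0,0,0,0],
    [0,0,0,0,0,0],
  ],
)

```text
t: 33.85
tool_pos: [450.6, -191.2, 162.7]
eef_rot: [[-1.0, 0.002, 0.0], [0.002, 1.0, -0.0], [-0.0, -0.0, -1.0]]
ft_force: [-1.7, -0.1, 5.7]
width: 23.1
grasp_force: 30.0
```

Contact at 162.7. Release, rise and back away.

Converted, -0.3 mm is -0.006.

>>> send_path(
  moves=[
    [0,0,-0.006,0,0,0],
    [0,0,0,0,0,0],
    [0,0,0,0,0,0],
    [0,0,0,0,0,0],
    [0,0,0,0,0,0],
  ],
  aperture=60,
)

```text
t: 34.35
tool_pos: [450.5, -191.0, 162.7]
eef_rot: [[-1.0, 0.002, -0.0], [0.002, 1.0, 0.0], [0.0, 0.0, -1.0]]
ft_force: [-0.5, -0.0, -0.7]
width: 59.0
grasp_force: 0.0
```

>>> send_path(
  moves=[
    [0,0,-0.06,0,0,0],
    [0,0,-0.2,0,0,0],
    [0,0,-0.4,0,0,0],
    [0,0,-0.6,0,0,0],
    [0,0,-0.4,0,0,0],
  ],
)

```text
t: 34.85
tool_pos: [450.9, -191.3, 248.2]
eef_rot: [[-1.0, 0.002, 0.002], [0.002, 1.0, -0.001], [-0.002, -0.001, -1.0]]
ft_force: [-0.2, 0.6, -1.2]
width: 59.4
grasp_force: 0.0
```

>>> send_path(
  moves=[
    [0,0.9,0,0,0,0],
    [0,0.9,0,0,0,0],
    [0,0.9,0,0,0,0],
    [0,0.9,0,0,0,0],
    [0,0.9,0,0,0,0],
    [0,0.9,0,0,0,0],
    [0,0.6,0,0,0,0],
    [0,0,0,0,0,0],
    [0,0,0,0,0,0],
    [0,0,0,0,0,0],
  ],
)

```text
t: 35.85
tool_pos: [451.1, 108.3, 246.1]
eef_rot: [[-1.0, 0.002, 0.0], [0.002, 1.0, -0.0], [-0.0, -0.0, -1.0]]
ft_force: [-0.5, 0.4, 0.1]
width: 59.7
grasp_force: 0.0
```

```bash
python3 - <<'E'
from plant import *
import cv2,numpy as np
s=grab_frame("scene")[180:380,290:500,::-1];t=grab_frame("top")[130:330,350:540,::-1]
cv2.imwrite("pics/e.png",cv2.resize(np.hstack([s,t]),None,fx=1.9,fy=1.9,interpolation=2))
E
```

```text
(no output)
```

View pics/e.png

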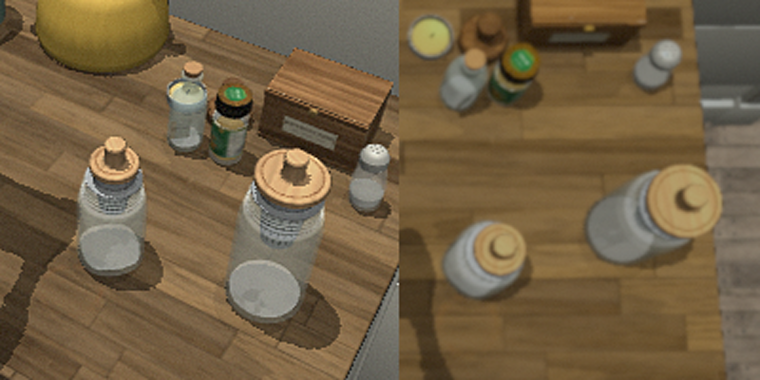

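Both jars stand upright with their strainers hung and their lids flat (small lid at crop (115,160), big lid at (292,178)). The bystanders have not moved.

```bash
python3 -c "from plant import close_job; print(close_job())"
```

```text
the job is handed in; nothing more can be done
None
```

Job handed in at about 36 s: both strainers hang flat on the rims of their own jars, each closed with its own lid lying flat, and the last pictures show the jars upright and the cork bottle and spice jar in place (the canister was outside those crops, and the arm kept clear of it).

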